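# Index a mould disc to its next hole

### The job

The mould disc on the sloped green stand is locked by the spring plunger on its arm. Pull the plunger's black knob out, turn the disc clockwise (as seen facing it) to the next hole only, and let the plunger snap fully home there. Then let go of it and leave the loose things lying around the stand where they are.

Things in the scene. Friction and masses are not known exactly. Their poses are not given: they have to be found in the camera images.
- knob_centre (a point): Centre of the plunger's black round knob, 32 mm diameter, 46 mm long, free to spin; moves with it. z axis = plunger axis, outward, square to the sloped face, so leaning 35 deg from vertical; pull along +z to unlock. x axis = along the disc's arm, away from the pivot, which is 120 mm off. Below this point along -z: knob's end 23 mm, a 28 mm wide collar from 28 mm, arm's top (38 mm wide) 44 mm.
- disc_centre (a point): Top of the hub of the aluminium mould disc (170 mm diameter), on its pivot axis. z axis = pivot axis, outward, parallel to the plunger; x axis points along the arm to the plunger. It lies 33 mm above the face of the index plate, and knob_centre 66 mm above that face with the plunger home.
- disc (a joint): Angle of the disc, rad: 0 with the plunger in its starting hole, growing as the disc turns clockwise seen facing it (about minus z of disc_centre). Friction 0.2 N m: it stays where it is left. Range -0.1 to 1.6. The next hole clockwise lies somewhere from 0.66 to 0.91, not measured and different each time; one more hole, not wanted, lies 0.60 beyond it.
- plunger (a joint): How far the plunger is pulled out, m: 0 fully home (spring 7 N), 0.0125 or more to be clear of the holes (11 N), 0.022 end of travel (14 N). Its 12 mm pin with round tip dips 12 mm into holes 15 mm wide. Between holes the steel plate is flat (but for a 0.4 mm step), so the sprung pin can slide along it and drops by itself into the next hole.
- plate_face (a point): Where the pivot axis crosses the face of the index plate. This face slopes 35 deg from level, its high side away from the robot; the holes lie on a circle of 120 mm radius in it, under the arm. They are in two steel pieces: one with the starting hole, and an adjustable segment with the others, clamped differently each time.
- stand: Fixed green stand with base plate 300 x 420 x 16 mm; origin at the centre of its underside, on the table; x axis points up the slope, away from the robot's side; z up. The pivot crosses the plate face 150 mm above the origin. Two lamp posts, 18 mm thick, stand 190 mm either side, 132 mm along +x.
- visor_edge (a point): Middle of the front edge of a clear plastic visor (360 mm wide along the stand's y, 5 mm thick, 62 mm deep) in front of a lamp bar (44 mm deep, 30 mm high) over the high side of the disc, about 140 mm above the knob. Axes as the stand's. It bars a gripper from coming straight down on the knob; coming along the plunger axis is free.
- spare_mould: loose aluminium mould disc, 150 mm diameter, 22 mm thick, lying flat; origin under its centre
- casting_ring: loose cast metal ring, 110 mm across, 14 mm high; origin under its centre
- card_tray: loose cardboard tray 130 x 90 x 35 mm; origin under its centre
- brush: loose bench brush lying on the table; origin under its middle
- wrench: loose wrench lying on the table; origin under its middle
- powder_tin: loose tin, 64 mm diameter, 100 mm high; origin under its centre

How it is judged:
By the outcome, as a careful person would: the job done as asked, in the order asked, and still so for the second after the job is handed in, with the robot touching nothing.
It also fails if it takes over 40 s, if anything falls off the work surface, if the arm or the gripper's body presses on something with over 40 N, if the wrist force passes 120 N, or if a joint passes its speed limit or range.

### The arm

A 7-joint arm with a two-finger parallel gripper is mounted at the origin on the work surface. World frame = base frame: x ahead of the robot, y to its left, z up, the work surface at z = 0. Lengths are in mm, angles in degrees, forces in N, time in s.
With the tool pointing down it reaches from about 400 to 875 mm from the base axis. Payload 6.5 kg.
Tool frame: the origin (TCP) lies at the very end of the fingers, on their centre line; the grasp point (between the pads) lies 19 mm behind it (bot.grip_depth is the z of the grasp point in the tool frame, in mm); z points along the fingers, y is the line along which they close (so a half turn about z gives the same grasp; the last joint's range is limited). The gripper opens to 85 mm and grips with 20 to 120 N. Pads are 22 mm wide; open, the fingers measure 114 mm over their backs; the gripper's body (76 mm by 85 mm) begins 54 mm behind the grasp point. The pads swing forward as they close: fully open they stand 13 mm farther back than shut.
Start: joints at [-72.663, 30.733, -0.252, 88.115, 0.149, 61.152, -4.079], TCP at [234.317, 606.288, 231.29] pointing down, gripper open.
Joint ranges: [-154.64, 154.64], [-21.42, 123.67], [-72.66, 72.17], [13.99, 137.28], [-74.86, 254.86], [10.95, 109.41], [-158.01, 158.01]. Speed limits (degrees/s): [136.94, 136.94, 180, 180, 180, 180, 180].

### API

Orientations are given as a 3x3 rotation matrix whose columns are the frame's x, y, z axes.
In Python, from cell import state, eyes, bot gives the robot as it stands.
- The arm moves only by the tool move_arm, never from a script. Its argument "steps" is a list that holds one entry, the list of rows, each a list of 7 numbers: the turn, a rotation vector about the world's x, y, z in degrees, then the shift along the world's x, y, z in mm, then the opening, from -1 (shut) to 1 (fully open), so that 0 is half open. A call has 1 to 12 rows; each row shifts and turns the commanded pose from where the row before left it; what a row does not reach is not made up. A row lasts 1/10 s, in which the tool goes at most 50 mm and 8.59 degrees, less where a joint would pass 70% of its speed; a pose out of reach is approached as far as the arm can. A call with a gripper value outside its range is refused whole. The fingers move at their own pace and stop on an object; the grip force is fixed at half the most. Time passes only in rows, so rows that do not move let the fingers close. It gives the time, the measured TCP pose, the force, the opening and the grip force at its end, in the units of the state.
- state(): the state, without advancing time (a new reading comes with each control period).
- eyes.grab_frame(name): name is "side" or "top"; returns (picture, depth): 480x640x3 uint8, red, green, blue; 480x640 float32, mm along the optical axis (not along the pixel's ray), 0 where there is no reading.
- eyes.camera_model(name): a dict with "fx", "fy", "cx", "cy" (pixels), "origin" and "attitude" of the camera in the world. Camera axes: x right, y up, looking along -z (the intrinsics and any distortion apply to the point x, -y, -z); pixel columns grow to the right and rows downward; lengths in mm; the calibration is good to about 2 mm. A picture is of the moment at which its call begins. camera_model takes no time and is no camera call.
- bot.job_done(): hands the job in; it is judged then, once.
Trained networks look in the newest picture that a camera, given by its name, has taken for a name from the list of things; names that differ only in an ending like _2 or _b are one class to them, and where a whole thing is asked for, a point or a joint stands for the part that bears it (a point fixed in the world has none). Each returns a list of dicts, best first, with "p" (0 to 1); they miss things now and then, are a little off and sometimes report something else, mostly with a low value. They report only what shows in the picture. A call takes as long as a camera call.
- eyes.spot_in(camera, target): "position" ([row, column] in pixels, amid what is visible of it).
- eyes.trace(camera, target): "mask" (480x640 bool, what is visible of it) and "position" ([row, column] in pixels, amid what is visible of it).
The state is a dict: "t": time; "qpos": joint angles; "joint_velocities": joint speeds; "tau": joint torques, N m; "ee_pos": TCP position; "tool_rot": TCP orientation; "ft_force": force on the tool from outside, world axes, zero at the start; "wrist_torque": the same for the moment, N m; "finger_gap": finger opening in mm; "grasp_force": force on a finger pad.
Only numpy, scipy, OpenCV 4.12 (cv2) and the standard library are available. Lean on these libraries where they do the work, as an engineer would, in place of code of your own. Each camera call takes 0.05 s, during which the arm holds its last target. There are 200 camera calls.

## Working session

There is one attempt and no reset: what is moved stays moved. The work goes in short steps, Python scripts to look and compute and a tool call to move; the robot and the scene stay as the last step left them, time stands still between calls to the robot, and variables do not carry over. Pictures are saved under pics/ and viewed, at most 10 in all, crops included, and the job is handed in when it is done.

Besides the shell and the picture viewer there is one more tool, called after "Call:" by a JSON object that holds its "name" and its "arguments", one argument or row to a line. move_arm: Moves the arm, as the interface text tells. Its arguments: {"type":"object","properties":{"steps":{"type":"array"}},"required":["steps"]}

```bash
mkdir -p pics
cat > h.py <<'E'
import numpy as np, cv2
from cell import state, eyes, bot
def px2w(cam,r,c,d):
    m=eyes.camera_model(cam); R=np.array(m["attitude"]); o=np.array(m["origin"])
    p=np.array([(c-m["cx"])/m["fx"]*d, -(r-m["cy"])/m["fy"]*d, -d])
    return o+R@p
def ray(cam,r,c):
    o=np.array(eyes.camera_model(cam)["origin"]); v=px2w(cam,r,c,1.)-o
    return o,v/np.linalg.norm(v)
def cloud(cam,mask,dep):
    r,c=np.nonzero(mask&(dep>0)); d=dep[r,c]
    m=eyes.camera_model(cam); R=np.array(m["attitude"]); o=np.array(m["origin"])
    return o+np.stack([(c-m["cx"])/m["fx"]*d,-(r-m["cy"])/m["fy"]*d,-d],1)@R.T
E
python3 - <<'E'
from h import *
print(state()); 
for n in("side","top"):
    m=eyes.camera_model(n);print(n,m)
    p,d=eyes.grab_frame(n); cv2.imwrite(f"pics/{n}0.png",p[...,::-1]); np.save(n+"0.npy",d)
    for t in("knob_centre","disc_centre","visor_edge","stand"):
        for q in eyes.trace(n,t)[:2]:
            pc=cloud(n,q["mask"],d); print(n,t,round(q["p"],2),q["position"],q["mask"].sum(),np.median(pc,0).round(1) if len(pc) else 0)
            if t!="stand": np.save(f"{n}_{t}.npy",q["mask"]); 
            break
E
```

```text
{'t': 0.0, 'qpos': array([-72.66170162,  30.77804483,  -0.25438175,  88.17151229,
         0.14883034,  61.15124639,  -4.07791626]), 'joint_velocities': array([ 0.01615737,  0.04108038, -0.07146775, -0.00120225,  0.0092496 ,
        0.08593178,  0.02699703]), 'tau': array([ 2.16274057e-04, -5.83409286e+01,  1.04835950e+00, -2.59102786e+01,
        1.22721418e-02,  9.57265293e-03,  1.68333793e-05]), 'ee_pos': array([234.11536965, 605.69119228, 230.40133976]), 'tool_rot': array([[-9.32792490e-01,  3.60413522e-01, -5.13037196e-04],
       [ 3.60413866e-01,  9.32790991e-01, -1.67686553e-03],
       [-1.25808536e-04, -1.74907329e-03, -9.99998462e-01]]), 'ft_force': array([-0.43584567,  0.54435221,  0.10132259]), 'wrist_torque': array([ 0.02279521,  0.02479243, -0.03480083]), 'grasp_force': 0.0, 'finger_gap': 85.68301183876167}
side {'fx': 545.0595024218143, 'fy': 545.0595024218143, 'cx': 320.53898433441105, 'cy': 241.4194839060007, 'origin': array([ 777.80264634, -353.86191657, 1530.55534787]), 'attitude': array([[ 0.9065204 , -0.39900145,  0.137908  ],
       [ 0.42211523,  0.86155543, -
[... 191 characters left out ...]
5]
side visor_edge 0.81 [290.3, 276.7] 17808 [ 580.6 -140.5  202.4]
side stand 0.95 [289.5, 282.0] 17831 [ 580.5 -140.6  189.7]
top {'fx': 484.2685510229261, 'fy': 484.2685510229261, 'cx': 320.358444161057, 'cy': 235.25157850767175, 'origin': array([ 397.7612134 ,   15.87111343, 1232.1228437 ]), 'attitude': array([[ 0.01554321,  0.98354136, -0.18001335],
       [-0.99984135,  0.01372228, -0.01135646],
       [-0.00869936,  0.18016131,  0.98359861]])}
top knob_centre 0.86 [246.4, 375.5] 283 [551.5 -80.6 289.4]
top disc_centre 0.62 [279.6, 384.3] 4542 [ 497.8 -110.2  177. ]
top visor_edge 0.65 [247.6, 385.3] 32662 [ 557.  -104.7  188.8]
top stand 0.73 [278.1, 383.8] 4599 [ 498.1 -110.5  177. ]
```

Run:
```python
import cv2
a=cv2.imread("pics/side0.png")[180:400,160:420]; b=cv2.imread("pics/top0.png")[120:380,260:540]
cv2.imwrite("pics/s1.png",cv2.resize(a,None,fx=2.7,fy=2.7,interpolation=2));cv2.imwrite("pics/t1.png",cv2.resize(b,None,fx=2.2,fy=2.2,interpolation=2))
```

```text
(no output)
```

View pics/s1.png

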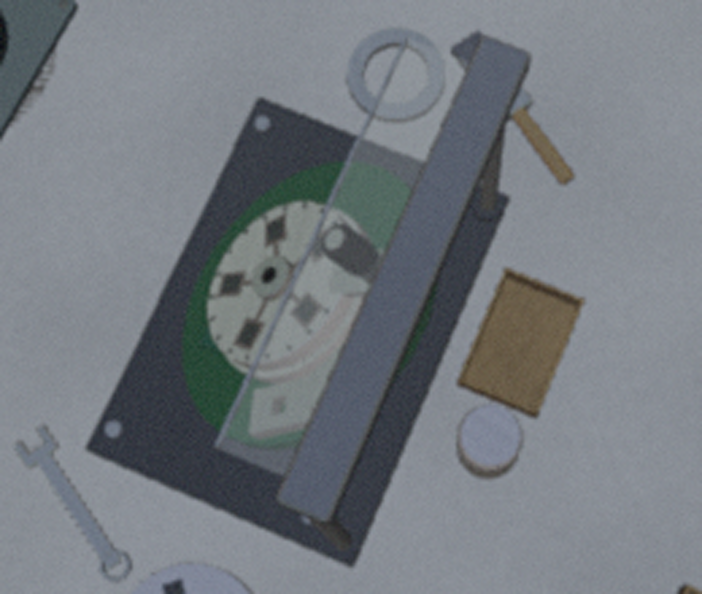

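View pics/t1.png

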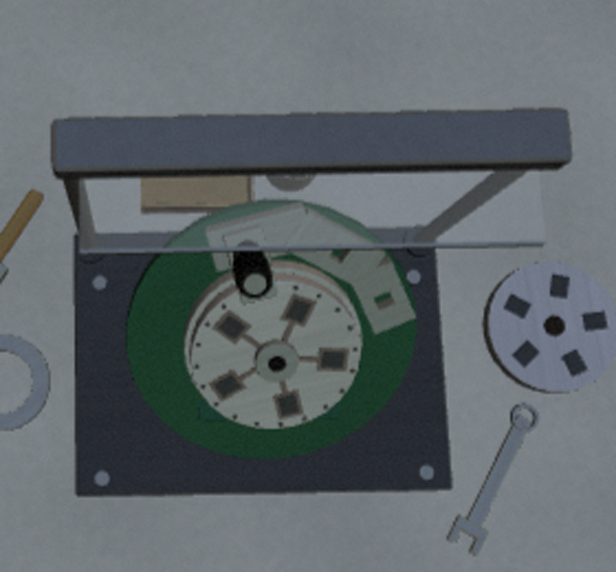

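The side view shows the hub at about (row 282, col 259) and the knob's end near (268, 283), behind the visor. The top view shows the hub at (284, 386), the knob's end at (250, 376), and segment holes near (236, 415) and (256, 434).

```bash
cat >> h.py <<'E'
def tri(obs):
    A=np.zeros((3,3));b=np.zeros(3);L=[]
    for cam,r,c in obs:
        o,v=ray(cam,r,c);P=np.eye(3)-np.outer(v,v);A+=P;b+=P@o;L.append((P,o))
    x=np.linalg.solve(A,b);return x,[float(np.linalg.norm(P@(x-o)).round(1)) for P,o in L]
def onplane(cam,r,c,p,n):
    o,v=ray(cam,r,c);return o+v*(n@(p-o))/(n@v)
E
python3 - <<'E'
from h import *
N=[]
for n in("side","top"):
    im=cv2.imread(f"pics/{n}0.png").astype(int); d=np.load(n+"0.npy")
    B,G,R=im[...,0],im[...,1],im[...,2]
    m=(G>1.35*R)&(G>1.25*B)&(G>40); m=cv2.erode(m.astype(np.uint8),np.ones((3,3)))>0
    pc=cloud(n,m,d); print(n,m.sum(),pc.shape)
    for i in range(6):
        c=pc.mean(0); nv=np.linalg.svd(pc-c,full_matrices=False)[2][2]; nv*=np.sign(nv[2]); e=(pc-c)@nv; 
        if i<5: pc=pc[abs(e)<max(2.5*e.std(),3)]
    print("n",nv.round(4),"tilt",np.degrees(np.arccos(nv[2])),"yaw",np.degrees(np.arctan2(-nv[1],-nv[0])),"rms",e.std(),"c",c, len(pc))
hub,e=tri([("side",281.9,259.3),("top",283.6,385.9)]);print("hub",hub,e)
print("knobtop",*tri([("side",268.1,283.),("top",249.5,376.3)]))
for n,r,c in(("side",281.9,259.3),("top",283.6,385.9),("side",268.1,283.),("top",249.5,376.3)):
    d=np.load(n+"0.npy");r0,c0=round(r),round(c);w=d[r0-2:r0+3,c0-2:c0+3];print(n,r,c,px2w(n,r,c,np.median(w)).round(1),w.std())
# base front corners z=16, from top
for n,r,c in(("top",120+495/2.2,260+76/2.2),("top",120+489/2.2,260+450/2.2),("side",180+98/2.7,160+260/2.7),("side",180+448/2.7,160+88/2.7)):
    print(n,onplane(n,r,c,np.array([0,0,16.]),np.array([0,0,1.])).round(1))
E
```

```text
side 184 (184, 3)
n [-0.5764 -0.0251  0.8168] tilt 35.237501249189116 yaw 2.4930108107466427 rms 1.9872191915316353 c [ 460.95683169 -212.01372105   97.70782533] 180
top 3390 (3379, 3)
n [-0.5724 -0.0195  0.8197] tilt 34.942692810429854 yaw 1.95297766218754 rms 1.687428096257353 c [482.43190429 -83.42185475 117.26052791] 3301
hub [ 485.70250926 -116.16937398  177.96798667] [0.4, 0.4]
knobtop [544.20930073 -83.07977246 288.31886789] [1.0, 1.0]
side 281.9 259.3 [ 485.6 -116.6  178.6] 4.167609
top 283.6 385.9 [ 485.8 -115.6  180.1] 2.1930208
side 268.1 283.0 [ 569.9 -111.5  421.6] 2.3816826
top 249.5 376.3 [543.3 -83.6 289.9] 2.0994833
top [345.8  89.   16. ]
top [ 359.  -327.1   16. ]
side [351.2  87.1  16. ]
side [ 365.9 -327.2   16. ]
```

```bash
cat >> h.py <<'E'
yaw=np.radians(1.9);t=np.radians(35);cy,sy=np.cos(yaw),np.sin(yaw)
nv=np.array([-np.sin(t)*cy,-np.sin(t)*sy,np.cos(t)]);u=np.array([np.cos(t)*cy,np.cos(t)*sy,np.sin(t)]);v=np.array([-sy,cy,0])
hub=np.array([485.7,-116.2,177.6])
def knob(a,lift=0): # a deg left of upslope
    a=np.radians(a);return hub+120*(np.cos(a)*u+np.sin(a)*v)+(33+lift)*nv
E
python3 - <<'E'
from h import *
face=hub-33*nv
for n,h,r,c in (("top",0,120+255/2.2,260+340/2.2),("top",0,120+300/2.2,260+383/2.2),("side",0,180+405/2.7,160+280/2.7)):
    q=onplane(n,r,c,face+h*nv,nv)-face; print(n,"polar",np.hypot(q@u,q@v).round(1),np.degrees(np.arctan2(q@v,q@u)).round(1))
q=onplane("top",249.5,376.3,hub+56*nv,nv)-hub;print("knobend",np.hypot(q@u,q@v),np.degrees(np.arctan2(q@v,q@u)))
m=np.load("top_knob_centre.npy");d=np.load("top0.npy");pc=cloud("top",m,d);h=(pc-hub)@nv;print(np.percentile(h,[5,25,50,75,90,97]))
E=pc[h>50]-hub
r,c=np.nonzero(m&(d>0)); 
if len(E):print(len(E),(E@u).min(),(E@u).max(),(E@v).min(),(E@v).max())
K=knob(15.5);print("K",K,"pre",K+150*nv)
for a in(0,-20,-30):print(a,knob(a))
ed=onplane("top",120+247/2.2,380,np.array([0,0,410.]),np.array([0,0,1.]));print("edge",ed,(ed-K)@u,(ed-K)@nv)
# zoom
im=cv2.imread("pics/top0.png")[195:285,340:460];cv2.imwrite("pics/z1.png",cv2.convertScaleAbs(cv2.resize(im,None,fx=6,fy=6,interpolation=cv2.INTER_CUBIC),alpha=1.5))
R=state()["tool_rot"];T=np.stack([np.cross(v,-nv),v,-nv],1);from scipy.spatial.transform import Rotation as Ro
print(T.round(3).tolist(),Ro.from_matrix(T@R.T).as_rotvec(degrees=True))
E
```

```text
top polar 115.8 -32.3
top polar 117.7 -66.2
side polar 119.9 -63.8
knobend 115.31469608758519 15.256564789998576
[29.72661839 46.06749376 56.52156079 58.35477626 59.47775535 60.28170357]
197 98.70271693933844 130.5948793969977 17.1027415314176 46.92217432420421
K [560.39024899 -81.63602362 270.95790402] pre [474.40108501 -84.48857798 393.83071066]
0 [ 565.02658643 -113.5684661   273.46118982]
-20 [ 560.46250472 -154.78486636  269.31028283]
-30 [ 553.85366977 -173.97211511  264.23982925]
edge [554.88473789 -77.49277697 410.        ] 75.35642567555873 116.97392023138242
[[-0.819, -0.033, 0.573], [-0.027, 0.999, 0.019], [-0.574, 0.0, -0.819]] [ -5.87963208 -34.73275919  22.30381127]
```

View pics/z1.png

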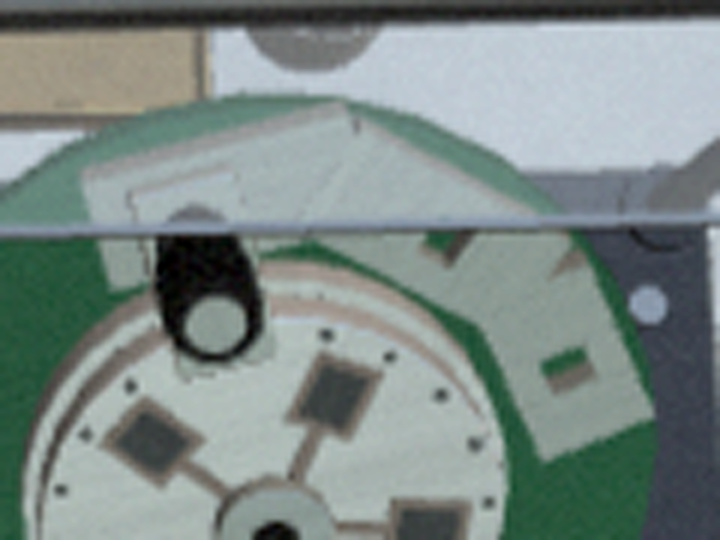

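```bash
cat >> h.py <<'E'
from scipy.spatial.transform import Rotation as Ro
T=Ro.from_rotvec(np.radians(-15)*nv).as_matrix()@np.stack([np.cross(v,-nv),v,-nv],1)
def left(target_tcp):
    s=state();print("t",round(s["t"],2),"tcp",s["ee_pos"].round(1),"gap",round(s["finger_gap"],1),"F",s["ft_force"].round(1),"q",s["qpos"].round(0))
    print("rot",Ro.from_matrix(T@s["tool_rot"].T).as_rotvec(degrees=True).round(2),"shift",(target_tcp-s["ee_pos"]).round(1))
E
python3 - <<'E'
from h import *
left(knob(15.6,-19+120)); print(knob(15.6,-19),nv)
E
```

```text
t 0.5 tcp [234.3 606.3 231.3] gap 85.3 F [-0.3 -0.3  0.8] q [-73.  31.  -0.  88.   0.  61.  -4.]
rot [ -1.29 -35.     7.78] shift [ 268.1 -689.6  122.4]
[571.2295528  -81.07456254 255.36181094] [-0.57326109 -0.01901703  0.81915204]
```

Call:
{"name": "move_arm", "arguments": {
  "steps": [
    [[0,0,0,0,-15,35,1],[0,0,0,5,-30,35,1],[0,0,0,10,-35,30,1],[0,-2,0.6,10,-40,20,1],[0,-2.5,0.6,10,-40,10,1],[0,-2.5,0.6,10,-40,0,1],[0,-2.5,0.6,10,-40,0,1],[0,-2.5,0.6,10,-40,0,1],[0,-2.5,0.6,10,-40,0,1],[0,-2.5,0.6,10,-40,0,1],[0,-2.5,0.6,10,-40,0,1],[0,-2.5,0.6,10,-40,0,1]]
  ]
}}

```text
t: 1.7
ee_pos: [339.5, 164.7, 361.4]
tool_rot: [[-0.893, 0.246, 0.376], [0.273, 0.962, 0.018], [-0.357, 0.119, -0.926]]
ft_force: [0.2, -0.4, 0.7]
finger_gap: 85.7
grasp_force: 0.0
```

Run:
```python
from h import *
left(knob(15.6,-19+120))
```

```text
t 1.7 tcp [339.5 164.7 361.4] gap 85.7 F [ 0.2 -0.4  0.7] q [-58. -19.   9. 129.  23.  57.  14.]
rot [ -1.1  -12.94   2.13] shift [ 162.9 -248.1   -7.7]
```

Call:
{"name": "move_arm", "arguments": {
  "steps": [
    [[0,0,0,30,-20,0,1],[0,-1.5,0.2,25,-30,-1,1],[0,-1.5,0.2,20,-30,-1,1],[-0.1,-1.5,0.2,18,-30,-1,1],[-0.2,-1.5,0.3,15,-30,-1,1],[-0.2,-1.5,0.3,15,-30,-1,1],[-0.2,-1.5,0.3,12,-30,-1,1],[-0.2,-1.5,0.3,12,-28,-1,1],[-0.2,-1.5,0.3,16,-20,-1,1],[0,-0.9,0,0,0,0,1],[0,0,0,0,0,0,1]]
  ]
}}

```text
t: 2.8
ee_pos: [501.7, -81.6, 352.9]
tool_rot: [[-0.801, 0.182, 0.57], [0.234, 0.972, 0.019], [-0.551, 0.148, -0.821]]
ft_force: [-0.4, 0.2, -1.1]
finger_gap: 85.4
grasp_force: 0.0
```

Run:
```python
from h import *
left(knob(15.6,-19+120))
p,d=eyes.grab_frame("top");cv2.imwrite("pics/t2.png",cv2.resize(p[120:380,230:530,::-1],None,fx=2.2,fy=2.2))
```

```text
t 2.8 tcp [501.7 -81.6 352.9] gap 85.4 F [-0.4  0.2 -1.1] q [-51. -19.  48. 129.  26.  31.  59.]
rot [-0.03 -0.2   0.08] shift [ 0.7 -1.7  0.8]
```

View pics/t2.png

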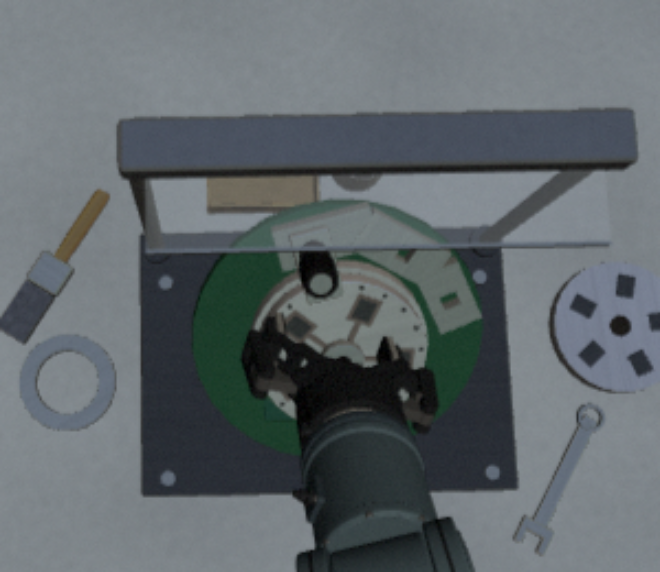

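Run:
```python
from h import *
s=state();p,d=eyes.grab_frame("top");pc=cloud("top",d>0,d);q=(pc-s["ee_pos"])@s["tool_rot"]
m=(abs(q[:,1])<65)&(abs(q[:,0])<30)&(q[:,2]>-60)&(q[:,2]<0)
for a in range(-60,0,10):
    k=m&(q[:,2]>=a)&(q[:,2]<a+10); y=q[k,1]
    print(a,k.sum(),"neg",np.percentile(y[y<0],[3,50,97]).round(0) if (y<0).any() else 0,"pos",np.percentile(y[y>0],[3,50,97]).round(0) if (y>0).any() else 0,"x",np.median(q[k,0]) if k.any() else 0)
left(knob(15.6,-19+30))
```

```text
-60 29 neg [-61. -46. -43.] pos [43. 50. 58.] x -9.590426902804868
-50 46 neg [-54. -44. -42.] pos [43. 50. 57.] x -7.819437271587546
-40 56 neg [-55. -43. -42.] pos [44. 51. 57.] x -5.596552783544469
-30 54 neg [-55. -43. -42.] pos [43. 50. 56.] x -5.621945994181894
-20 10 neg [-47. -43. -42.] pos [45. 49. 49.] x -3.4225248133123936
-10 0 neg 0 pos 0 x 0
t 2.9 tcp [501.9 -80.8 353.2] gap 85.8 F [-0.8  0.1  0.5] q [-51. -19.  48. 129.  26.  31.  59.]
rot [ 0.02 -0.19 -0.03] shift [ 52.1  -0.9 -73.3]
```

Call:
{"name": "move_arm", "arguments": {
  "steps": [
    [[0,0,0,13,-0.5,-18,1],[0,-0.2,0,13,-0.4,-18,1],[0,0,0,13,0,-18,1],[0,0,0,13,0,-19,1],[0,0,0,6,0,-9,1],[0,0,0,5.5,0.3,-8,1],[0,0,0,6,0.3,-8.2,1],[0,0,0,0,0,0,1]]
  ]
}}

```text
t: 3.7
ee_pos: [547.2, -74.4, 273.6]
tool_rot: [[-0.818, 0.174, 0.548], [0.23, 0.973, 0.035], [-0.527, 0.154, -0.836]]
ft_force: [-0.5, 0.1, -0.6]
finger_gap: 85.3
grasp_force: 0.0
```

Run:
```python
from h import *
left(knob(15.6,-19))
```

```text
t 3.7 tcp [547.2 -74.4 273.6] gap 85.3 F [-0.5  0.1 -0.6] q [-56.   6.  68. 130. -42.  20. 124.]
rot [-0.66 -1.74 -0.64] shift [ 24.1  -6.7 -18.3]
```

Call:
{"name": "move_arm", "arguments": {
  "steps": [
    [[-0.2,-0.6,-0.2,3,-3.4,-2,1],[-0.2,-0.6,-0.2,3,-3.3,-2,1],[-0.2,-0.5,-0.2,3,0,-2,1],[0,0,0,0,0,0,1]]
  ]
}}

```text
t: 4.1
ee_pos: [555.8, -81.6, 268.8]
tool_rot: [[-0.799, 0.179, 0.574], [0.233, 0.972, 0.022], [-0.554, 0.151, -0.819]]
ft_force: [-0.2, 0.4, 0.4]
finger_gap: 85.8
grasp_force: 0.0
```

Run:
```python
from h import *
left(knob(15.6,-19))
```

```text
t 4.1 tcp [555.8 -81.6 268.8] gap 85.8 F [-0.2  0.4  0.4] q [-49.   7.  61. 130. -51.  17. 133.]
rot [-0.14  0.06 -0.06] shift [ 15.4   0.5 -13.4]
```

Call:
{"name": "move_arm", "arguments": {
  "steps": [
    [[0,0,0,3.5,0,-2,1],[0,0,0,3.5,0,-2,1],[0,0,0,3.0,0.2,-3,1],[0,0,0,2.8,0.2,-3.2,1],[0,0,0,2.6,0.1,-3.2,1],[0,0,0,0,0,0,1]]
  ]
}}

```text
t: 4.7
ee_pos: [571.5, -81.2, 255.6]
tool_rot: [[-0.799, 0.179, 0.574], [0.233, 0.972, 0.021], [-0.555, 0.151, -0.818]]
ft_force: [-0.2, -0.9, -0.5]
finger_gap: 85.7
grasp_force: 0.0
```

Run:
```python
from h import *
left(knob(15.6,-19))
```

```text
t 4.7 tcp [571.5 -81.2 255.6] gap 85.7 F [-0.2 -0.9 -0.5] q [-41.  11.  54. 129. -61.  18. 142.]
rot [-0.12  0.07 -0.07] shift [-0.3  0.1 -0.2]
```

Call:
{"name": "move_arm", "arguments": {
  "steps": [
    [[0,0,0,0,0,0,-1],[0,0,0,0,0,0,-1],[0,0,0,0,0,0,-1],[0,0,0,0,0,0,-1],[0,0,0,0,0,0,-1],[0,0,0,0,0,0,-1]]
  ]
}}

```text
t: 5.3
ee_pos: [571.5, -81.8, 255.6]
tool_rot: [[-0.798, 0.18, 0.575], [0.234, 0.972, 0.021], [-0.555, 0.151, -0.818]]
ft_force: [-6.2, 0.8, 7.0]
finger_gap: 30.6
grasp_force: 58.4
```

Run:
```python
from h import *
left(knob(15.6,-19+16)); s=state(); print(s["ft_force"]@np.stack([u,v,nv],1), (s["ee_pos"]-hub)@np.stack([u,v,nv],1))
prev=knob(15.6,-19+16)
for a in np.arange(10.6,-35,-5):
    k=knob(a,-3);print(a.round(1),(k-prev).round(1),end=" ");prev=k
print((-2*nv).round(3))
```

```text
t 5.3 tcp [571.5 -81.8 255.6] gap 30.6 F [-6.2  0.8  7. ] q [-41.  11.  54. 129. -62.  18. 142.]
rot [-0.16  0.11  0.02] shift [-9.4  0.4 12.8]
[-1.02696703  1.04714301  9.29015131] [115.90760811  31.52686     14.1113661 ]
10.6 [  2.3 -10.1   1.4] 5.6 [  1.6 -10.3   0.8] 0.6 [  0.8 -10.4   0.3] -4.4 [  0.1 -10.5  -0.2] -9.4 [ -0.7 -10.4  -0.7] -14.4 [ -1.4 -10.3  -1.2] -19.4 [ -2.2 -10.1  -1.7] -24.4 [-2.9 -9.8 -2.2] -29.4 [-3.6 -9.5 -2.7] -34.4 [-4.2 -9.  -3.2] [ 1.147  0.038 -1.638]
```

Call:
{"name": "move_arm", "arguments": {
  "steps": [
    [[0,0,0,-2.4,-0.1,3.4,-1],[0,0,0,-2.4,-0.1,3.4,-1],[0,0,0,-2.3,-0.1,3.2,-1],[0,0,0,-2.3,0,3.2,-1],[0,0,0,0,0,0,-1],[0,0,0,0,0,0,-1]]
  ]
}}

```text
t: 5.9
ee_pos: [562.3, -81.8, 268.5]
tool_rot: [[-0.798, 0.179, 0.575], [0.233, 0.972, 0.02], [-0.555, 0.15, -0.818]]
ft_force: [8.6, -0.2, -10.3]
finger_gap: 30.7
grasp_force: 60.4
```

Run:
```python
from h import *
left(knob(15.6,-19+16)); s=state(); print(s["ft_force"]@np.stack([u,v,nv],1), (s["ee_pos"]-hub)@np.stack([u,v,nv],1))
```

```text
t 5.9 tcp [562.3 -81.8 268.5] gap 30.7 F [  8.6  -0.2 -10.3] q [-48.   9.  60. 130. -53.  18. 134.]
rot [-0.07  0.1  -0.01] shift [-0.2  0.5 -0.1]
[  1.15117006  -0.47290888 -13.37217129] [115.77168555  31.79729819  29.9293016 ]
```

Call:
{"name": "move_arm", "arguments": {
  "steps": [
    [[0,0,0,1.2,-5,0.7,-1],[1,0,-1.4,1.1,-5.1,0.7,-1],[1,0,-1.4,0.8,-5.1,0.4,-1],[1,0,-1.4,0.8,-5.2,0.4,-1],[1,0,-1.4,0.4,-5.2,0.2,-1],[1,0,-1.4,0.4,-5.2,0.1,-1],[1,0,-1.4,0.1,-5.2,-0.1,-1],[1,0,-1.4,0,-5.3,-0.1,-1],[1,0,-1.4,-0.3,-5.2,-0.3,-1],[1,0,-1.4,-0.4,-5.2,-0.4,-1],[0,0,0,0,0,0,-1]]
  ]
}}

```text
t: 7.0
ee_pos: [566.2, -133.4, 269.6]
tool_rot: [[-0.72, 0.384, 0.578], [0.485, 0.874, 0.022], [-0.497, 0.296, -0.815]]
ft_force: [8.4, 0.6, -9.8]
finger_gap: 30.7
grasp_force: 60.7
```

```bash
cat >> h.py <<'E'
def pol():
    s=state();M=np.stack([u,v,nv],1);q=(s["ee_pos"]-hub)@M
    print("F u,v,n",(s["ft_force"]@M).round(1),"polar",np.hypot(q[0],q[1]).round(1),np.degrees(np.arctan2(q[1],q[0])).round(2),"lift",(q[2]-14.1).round(1))
E
python3 - <<'E'
from h import *
left(knob(-14.4,-19+16));pol()
E
```

```text
t 7.0 tcp [ 566.2 -133.4  269.6] gap 30.7 F [ 8.4  0.6 -9.8] q [-38.  12.  59. 127. -63.  24. 133.]
rot [-9.09  0.04 12.61] shift [ -1.6 -10.1  -0.8]
F u,v,n [  1.2   0.3 -12.9] polar 119.9 -9.52 lift 15.4
```

Call:
{"name": "move_arm", "arguments": {
  "steps": [
    [[0,0,0,-0.6,-5.1,-0.5,-1],[0,0,0,-0.8,-5.1,-0.7,-1],[0,0,0,-1,-5.1,-0.8,-1],[0,0,0,-1.2,-5,-0.9,-1],[0,0,0,-1.4,-4.9,-1,-1],[0,0,0,0.9,0,-1.3,-1],[0,0,0,0.6,0,-0.8,-1],[0,0,0,0,0,0,-1]]
  ]
}}

```text
t: 7.8
ee_pos: [562.7, -158.7, 263.5]
tool_rot: [[-0.72, 0.384, 0.578], [0.484, 0.875, 0.021], [-0.498, 0.295, -0.816]]
ft_force: [6.9, -0.2, -9.1]
finger_gap: 30.4
grasp_force: 60.8
```

Run:
```python
from h import *
left(knob(-22,-19+13));pol()
```

```text
t 7.8 tcp [ 562.7 -158.7  263.5] gap 30.4 F [ 6.9 -0.2 -9.1] q [-32.  14.  57. 127. -67.  27. 140.]
rot [-9.03  0.03 12.6 ] shift [0.1 0.1 0.1]
F u,v,n [  0.5  -0.4 -11.4] polar 119.9 -22.05 lift 12.9
```

Call:
{"name": "move_arm", "arguments": {
  "steps": [
    [[0,0,0,0,0,0,-0.06],[0,0,0,0,0,0,-0.06],[0,0,0,0,0,0,-0.06]]
  ]
}}

```text
t: 8.1
ee_pos: [562.8, -159.1, 264.4]
tool_rot: [[-0.719, 0.384, 0.58], [0.485, 0.874, 0.022], [-0.498, 0.297, -0.815]]
ft_force: [-0.2, -0.4, 0.1]
finger_gap: 40.2
grasp_force: 0.0
```

Run:
```python
from h import *
left(knob(-22,-19+13));pol()
k=knob(-22,-6)
for a in np.arange(-23,-37,-1.):
    q=knob(a,-6);print(a,(q-k).round(2),end=" ");k=q
```

```text
t 8.1 tcp [ 562.8 -159.1  264.4] gap 40.2 F [-0.2 -0.4  0.1] q [-32.  13.  57. 127. -67.  27. 140.]
rot [-9.1   0.13 12.63] shift [-0.   0.5 -0.9]
F u,v,n [-0.1 -0.4  0.2] polar 120.7 -22.15 lift 13.6
-23.0 [-0.59 -1.96 -0.46] -24.0 [-0.62 -1.94 -0.48] -25.0 [-0.65 -1.93 -0.5 ] -26.0 [-0.68 -1.91 -0.52] -27.0 [-0.7  -1.9  -0.54] -28.0 [-0.73 -1.88 -0.55] -29.0 [-0.76 -1.87 -0.57] -30.0 [-0.78 -1.85 -0.59] -31.0 [-0.81 -1.83 -0.61] -32.0 [-0.84 -1.81 -0.63] -33.0 [-0.86 -1.8  -0.65] -34.0 [-0.89 -1.78 -0.66] -35.0 [-0.91 -1.76 -0.68] -36.0 [-0.94 -1.74 -0.7 ]
```

Call:
{"name": "move_arm", "arguments": {
  "steps": [
    [[0,0,0,-0.6,-2,-0.5,-0.06],[0,0,0,-0.6,-1.9,-0.5,-0.06],[0,0,0,-0.65,-1.9,-0.5,-0.06],[0,0,0,-0.7,-1.9,-0.5,-0.06],[0,0,0,-0.7,-1.9,-0.5,-0.06],[0,0,0,-0.7,-1.9,-0.5,-0.06],[0,0,0,-0.8,-1.9,-0.6,-0.06]]
  ]
}}

```text
t: 8.8
ee_pos: [560.8, -166.9, 262.3]
tool_rot: [[-0.722, 0.375, 0.582], [0.481, 0.876, 0.033], [-0.497, 0.304, -0.812]]
ft_force: [1.2, 13.4, 12.0]
finger_gap: 40.0
grasp_force: 8.2
```

Run:
```python
from h import *
left(knob(-30,-19+13));pol()
```

```text
t 8.8 tcp [ 560.8 -166.9  262.3] gap 40.0 F [ 1.2 13.4 12. ] q [-29.  14.  56. 127. -69.  28. 143.]
rot [-9.53  0.24 12.06] shift [-3.5 -7.  -3. ]
F u,v,n [ 8.2 13.4  8.9] polar 121.0 -26.06 lift 13.2
```

Run:
```python
from h import *
p,d=eyes.grab_frame("side");p2,d2=eyes.grab_frame("top")
a=cv2.resize(p[235:335,230:320,::-1],None,fx=4.2,fy=5*.84,interpolation=2);b=cv2.resize(p2[200:300,340:430,::-1],None,fx=4.2,fy=4.2,interpolation=2)
cv2.imwrite("pics/c1.png",cv2.convertScaleAbs(np.hstack([a,b]),alpha=1.4)); pol()
```

```text
F u,v,n [ 6.5 11.   6.3] polar 121.1 -26.56 lift 13.3
```

View pics/c1.png

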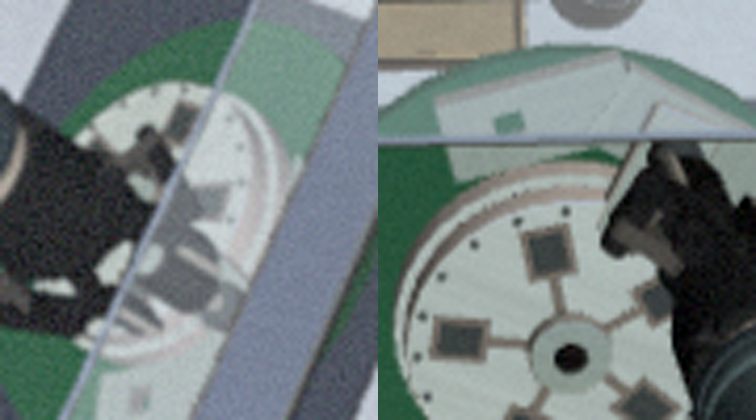

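Run:
```python
from h import *
face=hub-33*nv
for n,r,c in (("top",228.8,371.4),("side",235+395/4.2,230+140/4.2)):
    q=onplane(n,r,c,face,nv)-face; print(n,"polar",np.hypot(q@u,q@v).round(1),np.degrees(np.arctan2(q@v,q@u)).round(1))
left(knob(-28,-19+14));pol()
```

```text
top polar 120.7 15.1
side polar 117.0 -64.5
t 8.9 tcp [ 560.5 -167.9  262.2] gap 40.3 F [ 1.3 11.1  8.9] q [-29.  14.  56. 127. -69.  28. 143.]
rot [-9.45  0.23 12.15] shift [-2.2 -2.3 -0.9]
F u,v,n [ 6.5 11.   6.3] polar 121.1 -26.56 lift 13.3
```

Call:
{"name": "move_arm", "arguments": {
  "steps": [
    [[0,0,0,-0.8,0,1.2,-0.06],[0,0,0,-0.8,-1.85,-0.6,-0.06],[0,0,0,-0.8,-1.8,-0.6,-0.06],[0,0,0,0,0,0,-0.06]]
  ]
}}

```text
t: 9.3
ee_pos: [555.3, -176.9, 260.5]
tool_rot: [[-0.718, 0.385, 0.579], [0.485, 0.874, 0.021], [-0.498, 0.296, -0.815]]
ft_force: [-0.3, 0.2, 0.7]
finger_gap: 40.2
grasp_force: 0.0
```

Run:
```python
from h import *
left(knob(-32,-19+14));pol()
```

```text
t 9.3 tcp [ 555.3 -176.9  260.5] gap 40.2 F [-0.3  0.2  0.7] q [-28.  14.  56. 127. -69.  28. 144.]
rot [-9.06  0.11 12.7 ] shift [-0.3 -0.6 -1.6]
F u,v,n [0.1 0.2 0.8] polar 120.7 -31.47 lift 15.0
```

Call:
{"name": "move_arm", "arguments": {
  "steps": [
    [[0,0,0,-0.8,-1.8,-0.6,-0.06],[0,0,0,-0.85,-1.8,-0.65,-0.06],[0,0,0,0,0,0,-0.06]]
  ]
}}

```text
t: 9.6
ee_pos: [553.9, -180.0, 259.4]
tool_rot: [[-0.719, 0.384, 0.58], [0.485, 0.874, 0.022], [-0.498, 0.297, -0.815]]
ft_force: [0.6, 0.2, 1.1]
finger_gap: 40.1
grasp_force: 0.6
```

Run:
```python
from h import *
left(knob(-32,-19+14));pol()
p,d=eyes.grab_frame("side");p2,d2=eyes.grab_frame("top")
a=cv2.resize(p[235:335,230:320,::-1],None,fx=4.2,fy=4.2,interpolation=2);b=cv2.resize(p2[200:300,360:450,::-1],None,fx=4.2,fy=4.2,interpolation=2)
cv2.imwrite("pics/c2.png",cv2.convertScaleAbs(np.hstack([a,b]),alpha=1.6)); pol()
```

```text
t 9.6 tcp [ 553.9 -180.   259.4] gap 40.1 F [0.6 0.2 1.1] q [-27.  14.  56. 127. -70.  29. 145.]
rot [-9.11  0.12 12.65] shift [ 1.2  2.4 -0.5]
F u,v,n [1.1 0.1 0.5] polar 120.7 -33.15 lift 15.0
F u,v,n [0.2 0.3 0.6] polar 120.7 -33.14 lift 15.0
```

View pics/c2.png

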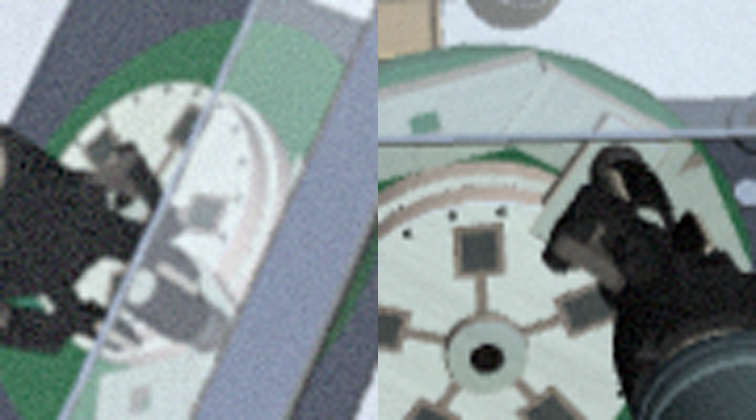

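Call:
{"name": "move_arm", "arguments": {
  "steps": [
    [[0,0,0,-0.85,-1.8,-0.65,-0.06],[0,0,0,-0.4,-0.9,-0.3,-0.06],[0,0,0,0,0,0,-0.06]]
  ]
}}

```text
t: 10.0
ee_pos: [553.7, -180.6, 259.0]
tool_rot: [[-0.72, 0.381, 0.58], [0.484, 0.875, 0.026], [-0.498, 0.299, -0.814]]
ft_force: [-0.8, 5.4, 6.3]
finger_gap: 40.0
grasp_force: 3.4
```

Run:
```python
from h import *
left(knob(-32,-19+14));pol(); print(state()["grasp_force"])
```

```text
t 10.0 tcp [ 553.7 -180.6  259. ] gap 40.0 F [-0.8  5.4  6.3] q [-27.  14.  56. 127. -70.  29. 145.]
rot [-9.25  0.16 12.43] shift [ 1.4  3.  -0.1]
F u,v,n [3.1 5.4 5.5] polar 120.6 -33.51 lift 14.8
3.4135810285806656
```

Call:
{"name": "move_arm", "arguments": {
  "steps": [
    [[0,0,0,1.7,3.7,1.3,-0.06],[0,0,0,0,0,0,1],[0,0,0,0,0,0,1],[0,0,0,0,0,0,1],[0,0,0,-3,0,4,1],[0,0,0,-6,0,8,1],[0,0,0,-9,0,12,1],[0,0,0,-12,0,16,1],[0,0,0,-12,0,17,1],[0,0,0,-12,0,17,1],[0,0,0,-12,0,17,1],[0,0,0,0,0,0,1]]
  ]
}}

```text
t: 11.2
ee_pos: [493.9, -177.4, 341.8]
tool_rot: [[-0.721, 0.383, 0.577], [0.486, 0.873, 0.028], [-0.494, 0.301, -0.816]]
ft_force: [0.9, 0.0, 0.4]
finger_gap: 85.1
grasp_force: 0.0
```

Run:
```python
from h import *
left(knob(-31,-19+120));pol()
p2,d2=eyes.grab_frame("top"); np.save("top3.npy",d2); cv2.imwrite("pics/t3.png",cv2.convertScaleAbs(cv2.resize(p2[195:305,340:460,::-1],None,fx=5,fy=5,interpolation=2),alpha=1.5))
for q in eyes.trace("top","knob_centre")[:2]:
    pc=cloud("top",q["mask"],d2);h=(pc-hub)@nv;print(q["p"],q["position"],q["mask"].sum(),np.percentile(h,[5,25,50,75,90,97]).round(1))
p,d=eyes.grab_frame("side");cv2.imwrite("pics/s3.png",p[...,::-1])
```

```text
t 11.2 tcp [ 493.9 -177.4  341.8] gap 85.1 F [0.9 0.  0.4] q [-33. -11.  53. 127. -12.  27.  93.]
rot [-9.44 -0.07 12.52] shift [ 1.3 -0.3  4.6]
F u,v,n [ 1.  -0.  -0.2] polar 116.7 -31.8 lift 116.9
0.88 [251.0, 419.8] 329 [19.6 37.6 55.  57.9 58.9 59.9]
```

View pics/t3.png

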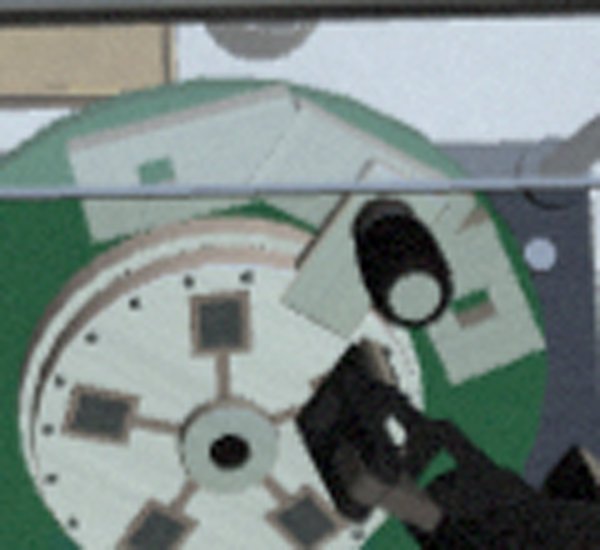

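Run:
```python
from h import *
d0=np.load("top0.npy");d=np.load("top3.npy")
for dd,(r,c) in((d0,(249.5,376.0)),(d,(254,422.8))):
    m=np.zeros(d.shape,bool);m[int(r)-2:int(r)+3,int(c)-2:int(c)+3]=1
    h=(cloud("top",m,dd)-hub)@nv;print(np.median(h),h.mean(),h.std()/5)
print(bot.job_done())
```

```text
58.71875192876852 58.71452509942812 0.2805860736375431
57.80633337640801 57.95988030002902 0.285639126603623
the job is handed in; nothing more can be done
None
```

The disc is turned clockwise to the next hole and the plunger is home in it: the knob's end stands at its starting height to within 1 mm. The gripper is open and clear, and I handed the job in at about 11 s of the 40 s allowed; no verdict came back.

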